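# Lock the slit lamp base for carrying

### The job

The slit lamp's upper part is off and its base must be locked before it is carried. Of the two spring plungers on the base, take the one with the steel keeper: press it down into its housing and, still holding it down, push the keeper's raised bridge away so that the keeper slides all the way and traps the plunger, then let go. Leave the other plunger, which has no keeper, alone.

Things in the scene. Friction and masses are not known exactly. Their poses are not given: they have to be found in the camera images.
- lock_housing: Fixed cream housing of the lock on the slit lamp's base plate: 138 x 80 x 50 mm, x = -78 to +60 mm. Origin at its underside below the plunger's centre, 20 mm above the desk; z up, +x = way the keeper slides to trap. An equal housing stands 136 mm aside (+y or -y). Press with closed fingertips from above at x = -17, y = 0, amid the gap between keeper nose and bridge (x = -46 to +12, 56 mm wide).
- plunger (a joint): Lock plunger, m down: 0 up, 0.022 bottom. Black key 80 (x = -40 to +40) x 50 mm, flat top at z = 63 mm when up. Spring 4 N at 0, 10 N at bottom; springs back if let go. From 0.012 down the keeper's nose can slide over it; higher, the nose runs against its end. Trapped it rests near 0.012. Hold it down while moving +x: the fingers slide on its top and push the bridge.
- keeper (a joint): Keeper travel along housing +x, m: 0 open, 0.028 shut. Steel frame round the plunger, 76 mm wide. Open: nose plate at x = -76 to -46, z = 51 to 59 mm; side strips 56 mm apart; raised bridge across the plunger at x = +12 to +24, z = 68 to 82 mm (clear of the raised plunger). All move together; shut, the bridge's inner face is at x = +40 mm. Friction 2 N (more when trapping), stays where left.
- release (a joint): The other plunger, m down (0 up, 0.022 bottom): the same black key and spring in an equal housing on the same base, but with no steel keeper or bridge. To be left alone.

How it is judged:
By the outcome, as a careful person would: the job done as asked, in the order asked, and still so for the second after the job is handed in, with the robot touching nothing.
It also fails if it takes over 29 s, if anything falls off the work surface, if the arm or the gripper's body presses on something with over 40 N, if the wrist force passes 120 N, or if a joint passes its speed limit or range.

### The arm

A 6-joint arm with a two-finger parallel gripper is mounted at the origin on the work surface. World frame = base frame: x ahead of the robot, y to its left, z up, the work surface at z = 0. Lengths are in mm, angles in rad, forces in N, time in s.
With the tool pointing down it reaches from about 275 to 825 mm from the base axis. Payload 4.9 kg.
Tool frame: the origin (TCP) lies at the very end of the fingers, on their centre line; the grasp point (between the pads) lies 19 mm behind it; x points along the fingers, z is the direction in which the jaws open and shut, and the axes are right-handed (so a half turn about x gives the same grasp; the last joint's range is limited). The gripper opens to 85 mm and grips with 20 to 120 N. Pads are 22 mm wide; open, the fingers measure 114 mm over their backs; the gripper's body (76 mm by 85 mm) begins 54 mm behind the grasp point. The pads swing forward as they close: fully open they stand 13 mm farther back than shut.
Start: joints at [1.091, 0.326, -0.193, 1.052, 0, 1.437], TCP at [186.417, 517.462, 231.281] pointing down, gripper open.
Joint ranges: [-2.65, 2.65], [-0.97, 1.79], [-1.3, 1.35], [-1.93, 2.1], [-1.47, 1.37], [-3.14, 3.14]. Speed limits (rad/s): [2.57, 2.57, 3.14, 3.14, 3.14, 3.14].

### API

Orientations are given as [roll, pitch, yaw] about the fixed x, y, z axes, in that order (R = Rz(yaw) Ry(pitch) Rx(roll)).
In Python, from bench import * gives the robot as it stands.
- The arm moves only by the tool apply_moves, never from a script. Its argument "plan" is one flat list of numbers, 7 for each row, row after row: the gripper's target within -1 to 1 (shut at 1, half-way at 0, fully open at -1), then the shift along the tool's x, y, z scaled (see below), then the turn, a rotation vector about the tool's x, y, z scaled (see below). A call has 1 to 20 rows; each row shifts and turns the commanded pose from where the row before left it, along the tool's axes as they then stand; what a row does not reach is not made up. The controller multiplies each number of a shift by 0.4 m and each number of a turn by 0.08 rad. A row lasts 1/12 s, in which the tool goes at most 41.7 mm and 7.16 degrees, less where a joint would pass 70% of its speed; a pose out of reach is approached as far as the arm can. A call with a number of a shift or a turn outside -1 to 1 is refused whole. A call with a gripper value outside its range is refused whole. The fingers move at their own pace and stop on an object; "squeeze" is the grip in N (left out, the last holds). Time passes only in rows, so rows that do not move let the fingers close. It gives the time, the measured TCP pose, the force and the opening at its end, in the units of the state.
- observe(): the state, without advancing time (a new reading comes with each control period).
- grab_frame(name): name is "side" or "top"; returns the picture (400x640x3 uint8, red, green, blue); there is no depth.
- camera_info(name): a dict with "fx", "fy", "cx", "cy" (pixels), "eye" and "attitude" of the camera in the world. Camera axes: x right, y down, z forward; pixel columns grow to the right and rows downward; lengths in mm; the calibration is good to about 2 mm. A picture is of the moment at which its call begins. camera_info takes no time and is no camera call.
- finish_job(): hands the job in, once; it reports no verdict.
The state is a dict: "clock": time; "joints": joint angles; "qvel": joint speeds; "tau": joint torques, N m; "tool_pos": TCP position; "tcp_rot": TCP orientation; "contact_force": force on the tool from outside, world axes, zero at the start; "ft_torque": the same for the moment, N m; "width": finger opening in mm.
Only numpy, scipy, OpenCV 4.12 (cv2) and the standard library are available. Lean on these libraries where they do the work, as an engineer would, in place of code of your own. Each camera call takes 0.05 s, during which the arm holds its last target.

## Working session

There is one attempt and no reset: what is moved stays moved. The work goes in short steps, Python scripts to look and compute and a tool call to move; the robot and the scene stay as the last step left them, time stands still between calls to the robot, and variables do not carry over. Pictures are saved under pics/ and viewed, and the job is handed in when it is done.

Besides the shell and the picture viewer there is one more tool, called after ">>>" as name(argument=value, ...), one argument or row to a line, values as JSON. apply_moves: Moves the arm, as the interface text tells. Its arguments: {"type":"object","properties":{"plan":{"type":"array","items":{"type":"number"}},"squeeze":{"type":"number"}},"required":["plan"]}

```bash
mkdir -p pics; ls
python3 - <<'E'
from bench import *
import cv2
print(observe())
for n in("side","top"):
    print(camera_info(n)); cv2.imwrite(f"pics/{n}0.png",cv2.cvtColor(grab_frame(n),cv2.COLOR_RGB2BGR))
E
```

```text
pics
{'clock': 0.0, 'joints': array([ 1.09078224e+00,  3.26954358e-01, -1.93610035e-01,  1.05198506e+00,
       -3.59781322e-06,  1.43662549e+00]), 'qvel': array([-5.92515306e-04, -7.67873603e-04,  1.27392050e-03,  9.51772614e-04,
       -9.98181887e-04, -4.48023934e-05]), 'tau': array([ 2.89854997e-04, -4.43398762e+01,  2.62444353e+01,  1.55461219e-02,
       -2.06054124e-04,  4.83563014e-06]), 'tool_pos': array([186.14445189, 516.91464671, 230.4861999 ]), 'tcp_rot': array([ 3.00947404,  1.56904319, -2.0487582 ]), 'contact_force': array([-0.91192097, -0.14680863,  0.70888547]), 'ft_torque': array([ 0.01045237,  0.03814521, -0.02684913]), 'width': 85.50342645648539}
{'fx': 465.5495315156814, 'fy': 465.5495315156814, 'cx': 317.11839950815863, 'cy': 197.27694520789737, 'eye': array([443.60242529, 475.49715182, 551.49810701]), 'attitude': array([-2.39415133,  0.00813301, -2.91880499])}
{'fx': 503.795007352776, 'fy': 503.795007352776, 'cx': 307.0817025861668, 'cy': 197.40981940294827, 'eye': array([466.45863768,  49.89603211, 724.29384453]), 'attitude': array([-3.00992026, -0.05257821, -1.57247987])}
```

View pics/side0.png

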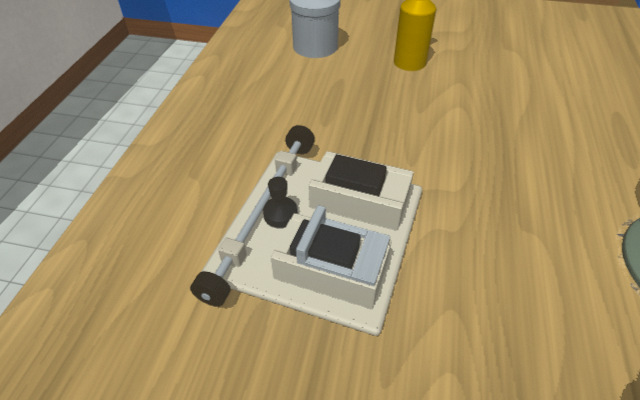

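View pics/top0.png

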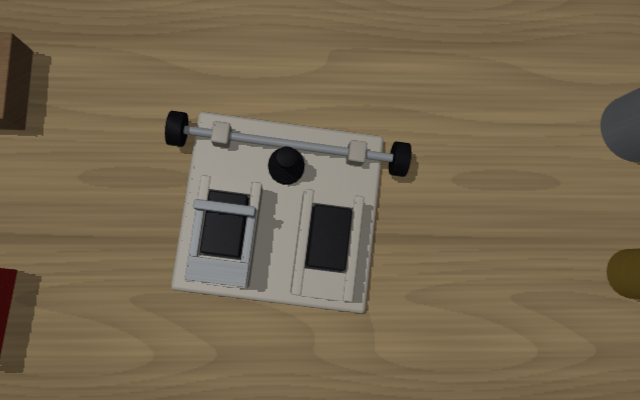

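The side view shows the keeper unit nearer that camera, with its bridge at about (312,235). In the top view it is the left unit: bridge at about (224,208), nose at about (217,272), and the plain key centred near (329,238). Next I measure these.

```bash
cat > h.py <<'E'
from bench import *
import cv2, numpy as np
from scipy.spatial.transform import Rotation as Rn
def ray(n,uv,z):
    c=camera_info(n); R=Rn.from_euler('xyz',c['attitude']).as_matrix()
    d=R@np.array([(uv[0]-c['cx'])/c['fx'],(uv[1]-c['cy'])/c['fy'],1]); e=np.array(c['eye'])
    return e+d*(z-e[2])/d[2]
E
python3 - <<'E'
from h import *
for n in('top','side'):
    im=cv2.imread(f'pics/{n}0.png'); hsv=cv2.cvtColor(im,cv2.COLOR_BGR2HSV)
    m=((hsv[...,2]<62)).astype(np.uint8)
    k=cv2.connectedComponentsWithStats(m)
    cs,_=cv2.findContours(m,cv2.RETR_EXTERNAL,cv2.CHAIN_APPROX_NONE)
    for c in cs:
        if cv2.contourArea(c)>300:
            r=cv2.minAreaRect(c); P=[ray(n,p,83)[:2] for p in cv2.boxPoints(r)]
            print(n,np.round(r[0]),np.round(r[1]),'world83',np.round(np.mean(P,0),1),[np.round(P[i]-P[i-1],0) for i in(1,2)],np.round(P,0).tolist())
    # steel: bluish
    b=im.astype(int); s=((b[...,0]-b[...,2]>8)&(b[...,0]>90)).astype(np.uint8)
    cv2.imwrite(f'pics/{n}_steel.png',s*255)
for n,(a,b,c,d) in {'top':(90,150,320,420),'side':(140,180,340,440)}.items():
    im=cv2.imread(f'pics/{n}0.png')
    c0={'top':im[100:320,150:420],'side':im[120:340,180:440]}[n]
    cv2.imwrite(f'pics/{n}_crop.png',cv2.resize(c0,None,fx=2.7,fy=2.7,interpolation=cv2.INTER_CUBIC))
E
```

```text
top [  8. 310.] [16. 84.] world83 [412.4 379.2] [array([100.,   8.]), array([ -0., -19.])] [[363.0, 385.0], [462.0, 392.0], [462.0, 373.0], [362.0, 366.0]]
top [222. 234.] [44. 45.] world83 [504.1 123.3] [array([56., -6.]), array([ -7., -56.])] [[480.0, 154.0], [536.0, 148.0], [529.0, 92.0], [473.0, 99.0]]
top [329. 238.] [41. 65.] world83 [500.  -11.5] [array([ 82., -11.]), array([ -7., -53.])] [[462.0, 20.0], [544.0, 9.0], [538.0, -44.0], [456.0, -32.0]]
top [228. 197.] [41. 11.] world83 [551.1 116.4] [array([14., -1.]), array([ -7., -52.])] [[548.0, 143.0], [561.0, 142.0], [555.0, 90.0], [541.0, 91.0]]
top [286. 165.] [36. 37.] world83 [593.4  42.9] [array([ 35., -33.]), array([-34., -33.])] [[593.0, 76.0], [627.0, 43.0], [594.0, 10.0], [560.0, 43.0]]
top [400. 159.] [21. 34.] world83 [ 603.2 -106.3] [array([45., -9.]), array([ -5., -28.])] [[583.0, -88.0], [628.0, -97.0], [623.0, -125.0], [578.0, -115.0]]
top [176. 128.] [23. 35.] world83 [640.6 185. ] [array([46., -2.]), array([ -2., -29.])] [[619.0, 201.0], [665.0, 199.0], [663.0, 169.0], [616.0, 172.0]]
top [17. 82.] [26. 95.]
[... 211 characters left out ...]
5.,  16.])] [[657.0, 230.0], [654.0, 194.0], [609.0, 210.0], [613.0, 244.0]]
side [334. 245.] [47. 34.] world83 [504.5 127. ] [array([ -0., -54.]), array([-61.,   9.])] [[534.0, 150.0], [534.0, 96.0], [473.0, 105.0], [477.0, 157.0]]
side [280. 202.] [49. 32.] world83 [591.5  69.2] [array([-45., -10.]), array([-23.,  88.])] [[626.0, 30.0], [582.0, 21.0], [559.0, 108.0], [599.0, 117.0]]
side [356. 174.] [57. 30.] world83 [499.9  -4.4] [array([  2., -62.]), array([-85.,  12.])] [[540.0, 21.0], [542.0, -41.0], [457.0, -29.0], [460.0, 31.0]]
side [300. 139.] [26. 25.] world83 [597.  -62.7] [array([ -7., -55.]), array([-43.,  27.])] [[622.0, -48.0], [615.0, -103.0], [572.0, -76.0], [580.0, -24.0]]
```

View pics/top_crop.png

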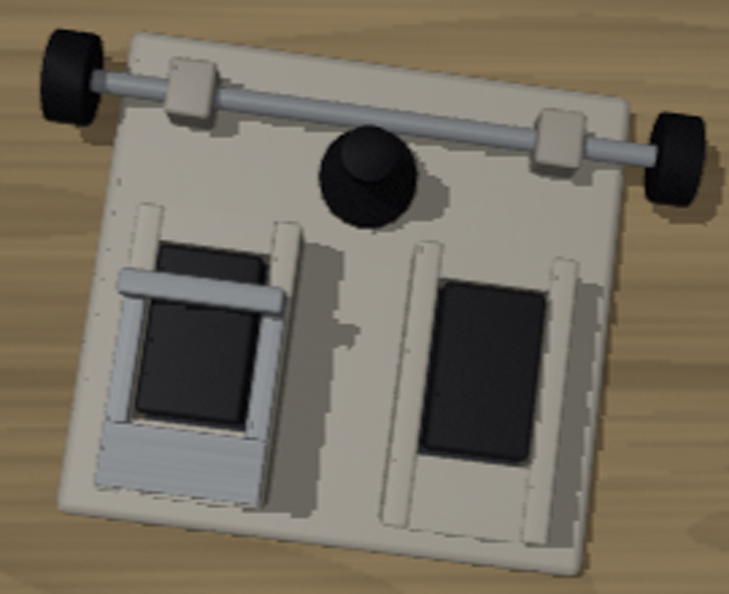

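View pics/side_crop.png

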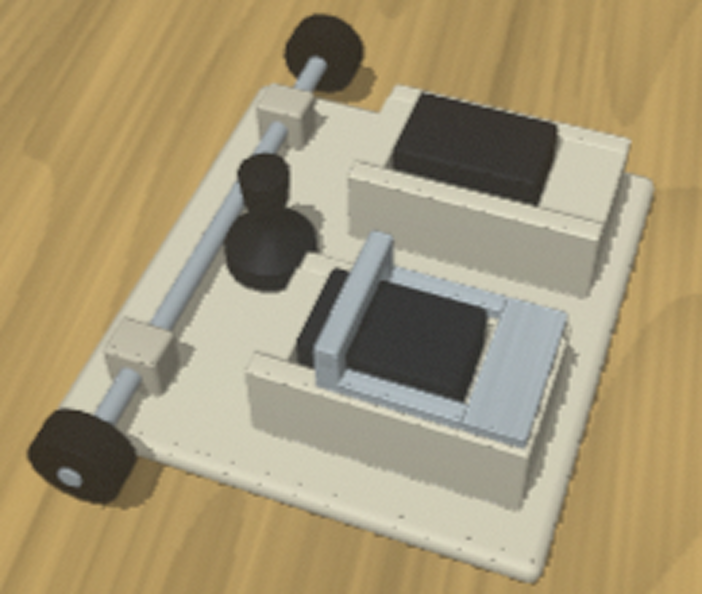

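Run:
```python
from h import *
yaw=-0.129; O=np.array([517.3,121.3]); R=np.array([[np.cos(yaw),-np.sin(yaw)],[np.sin(yaw),np.cos(yaw)]])
T=lambda p:(150+p[0]/2.7,100+p[1]/2.7); S=lambda p:(180+p[0]/2.7,120+p[1]/2.7)
def f(l,n,uv,z): P=ray(n,uv,z)[:2]; print(l,n,np.round(P,1),'housing',np.round(R.T@(P-O),1))
for p in [(95,487),(262,506)]: f('nose outer x-76 y+-38',"top",T(p),79)
for p in [(108,422),(262,438)]: f('nose inner -46',"top",T(p),79)
for p in [(120,270),(285,290)]: f('bridge top far +24',"top",T(p),102)
for p in [(118,293),(283,313)]: f('bridge bot near +12',"top",T(p),88)
for p in [(567,314),(527,441)]: f('nose outer -76',"side",S(p),79)
for p in [(392,237),(342,345)]: f('bridge top near +12',"side",S(p),102)
for p in [(136,411),(243,426)]: f('key near -40',"top",T(p),83)
for p in [(488,318),(465,398)]: f('key near -40',"side",S(p),83)
for p in [(419,450),(527,463),(547,291),(441,280)]: f('rel key',"top",T(p),83)
s=observe(); Rt=Rn.from_euler('xyz',s['tcp_rot']).as_matrix(); print(np.round(Rt,3))
for p in [(370,150)]: f('stick',"top",T(p),95)
f('stick','side',S((266,165)),95)
```

```text
nose outer x-76 y+-38 top [446.5 168.6] housing [-76.3  37.8]
nose outer x-76 y+-38 top [437.5  91.5] housing [-75.3 -39.8]
nose inner -46 top [476.4 163.5] housing [-46.   36.6]
nose inner -46 top [468.9  92. ] housing [-44.2 -35.3]
bridge top far +24 top [545. 156.] housing [23. 38.]
bridge top far +24 top [536.1  80.9] housing [ 23.9 -37.6]
bridge bot near +12 top [535.9 159. ] housing [13.6 39.8]
bridge bot near +12 top [526.9  82.4] housing [ 14.5 -37.4]
nose outer -76 side [437.8  95.8] housing [-75.6 -35.5]
nose outer -76 side [446.6 169.6] housing [-76.4  38.8]
bridge top near +12 side [525.   85.8] housing [ 12.2 -34.3]
bridge top near +12 side [533.2 153. ] housing [11.7 33.5]
key near -40 top [481.4 150.1] housing [-39.3  23.9]
key near -40 top [474.5 100.6] housing [-39.8 -26.1]
key near -40 side [473.7 109.3] housing [-41.7 -17.5]
key near -40 side [476.6 156. ] housing [-44.8  29.2]
rel key top [463.2  18.6] housing [ -40.4 -108.9]
rel key top [457.1 -32.2] housing [ -40.  -159.9]
rel key top [538.3 -42.7] housing [  41.9 -159.9]
rel key top [543.3   8. ] housing [  40.4 -109. ]
[[-0.001 -0.941  0.339]
 [-0.001  0.339  0.941]
 [-1.     0.    -0.002]]
stick top [603.5  42.1] housing [ 95.6 -67.5]
stick side [599.6  45.3] housing [ 91.4 -64.7]
```

>>> apply_moves(
  plan=[1, 0, 0, 0, -0.9, 0, 0, 1, 0, 0, 0, -0.9, 0, 0, 1, 0, 0, 0, -0.9, 0, 0, 1, 0, -0.0566, -0.0547, 0, 0, 0, 1, 0, -0.0566, -0.0547, 0, 0, 0, 1, 0, -0.0566, -0.0547, 0, 0, 0, 1, 0, -0.0566, -0.0547, 0, 0, 0, 1, 0, -0.0566, -0.0547, 0, 0, 0, 1, 0, -0.0566, -0.0547, 0, 0, 0, 1, 0, -0.0566, -0.0547, 0, 0, 0, 1, 0, -0.0566, -0.0547, 0, 0, 0, 1, 0, -0.0566, -0.0547, 0, 0, 0, 1, 0, -0.0566, -0.0547, 0, 0, 0, 1, 0, -0.0566, -0.0547, 0, 0, 0, 1, 0, -0.0566, -0.0547, 0, 0, 0, 1, 0, -0.0566, -0.0547, 0, 0, 0, 1, 0, -0.0566, -0.0547, 0, 0, 0, 1, 0, -0.0566, -0.0547, 0, 0, 0, 1, 0, -0.0566, -0.0547, 0, 0, 0],
  squeeze=40,
)

```text
clock: 1.68
tool_pos: [500.8, 122.0, 231.0]
tcp_rot: [1.634, 1.57, 3.074]
contact_force: [1.2, 0.4, -0.1]
width: 0.4
```

>>> apply_moves(
  plan=[1, 0, 0, 0, 0, 0, 0, 1, 0, 0, 0, 0, 0, 0, 1, 0, 0, 0, 0, 0, 0],
)

```text
clock: 1.93
tool_pos: [499.5, 123.6, 230.8]
tcp_rot: [1.532, 1.569, 2.973]
contact_force: [-0.9, 0.3, 0.4]
width: 0.5
```

>>> apply_moves(
  plan=[1, 0.06, 0, 0, 0, 0, 0, 1, 0.06, 0, 0, 0, 0, 0, 1, 0.06, 0, 0, 0, 0, 0, 1, 0.06, 0, 0, 0, 0, 0, 1, 0.05, 0, 0, 0, 0, 0, 1, 0, 0, 0, 0, 0, 0, 1, 0, 0, 0, 0, 0, 0],
)

```text
clock: 2.52
tool_pos: [498.6, 124.4, 114.8]
tcp_rot: [1.743, 1.568, -3.097]
contact_force: [0.9, 0.2, 0.4]
width: 0.2
```

Run:
```python
from h import *
for n in("side","top"):
    im=cv2.cvtColor(grab_frame(n),cv2.COLOR_RGB2BGR)
    c0={'top':im[100:320,130:400],'side':im[120:340,180:440]}[n]
    cv2.imwrite(f"pics/{n}1.png",cv2.resize(c0,None,fx=2.7,fy=2.7))
s=observe();Rt=Rn.from_euler('xyz',s['tcp_rot']).as_matrix(); print(s['tool_pos'],np.round(Rt,3),s['contact_force'])
```

```text
[500.77611028 124.22210274 116.57243116] [[ 0.002 -0.992  0.128]
 [ 0.     0.128  0.992]
 [-1.    -0.002  0.   ]] [0.53766827 0.38776578 0.56911819]
```

View pics/side1.png

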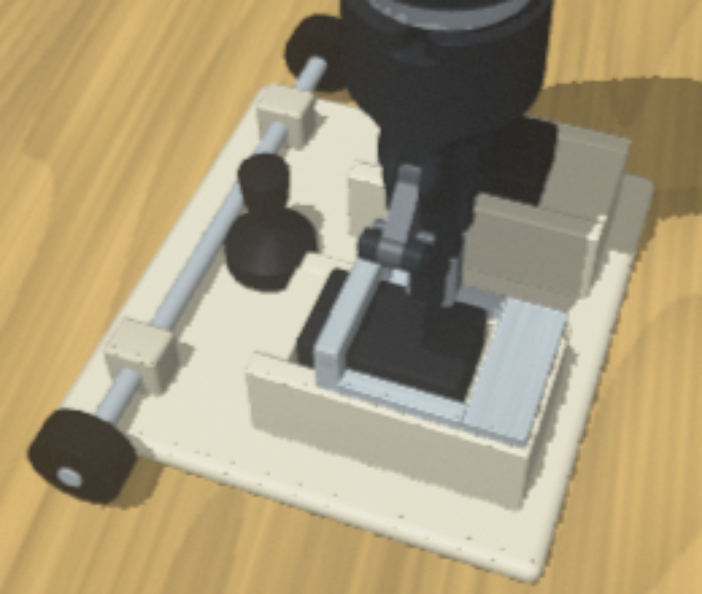

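View pics/top1.png

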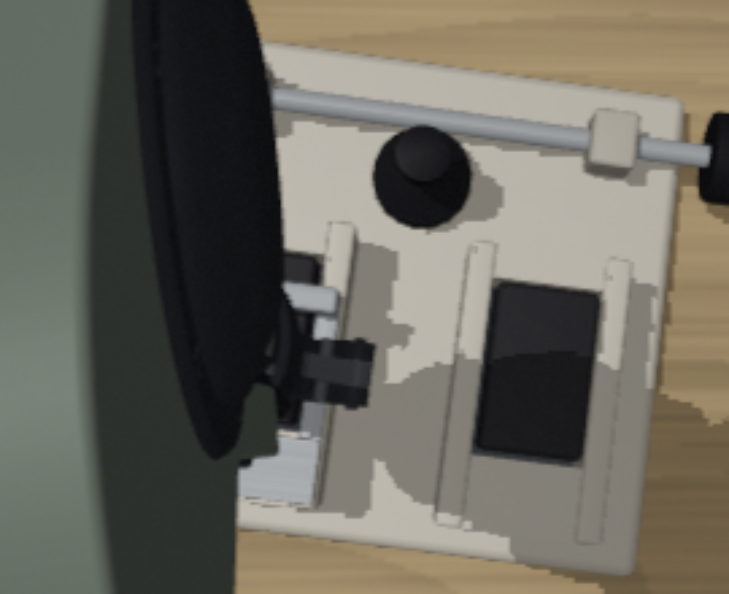

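Run:
```python
from h import *
yaw=-0.127; O=np.array([517.3,121.3]); R=np.array([[np.cos(yaw),-np.sin(yaw)],[np.sin(yaw),np.cos(yaw)]])
for n,uv in [('side',(180+390/2.7,120+245/2.7)),('side',(180+435/2.7,120+340/2.7)),('top',(130+345/2.7,100+372/2.7)),('top',(130+345/2.7,100+400/2.7))]:
    print(n,[(z,np.round(R.T@(ray(n,uv,z)[:2]-O),0).tolist()) for z in range(100,211,10)])
```

```text
side [(100, [12.0, -31.0]), (110, [9.0, -23.0]), (120, [6.0, -14.0]), (130, [3.0, -6.0]), (140, [0.0, 2.0]), (150, [-2.0, 10.0]), (160, [-5.0, 19.0]), (170, [-8.0, 27.0]), (180, [-11.0, 35.0]), (190, [-14.0, 43.0]), (200, [-17.0, 52.0]), (210, [-20.0, 60.0])]
side [(100, [-26.0, 16.0]), (110, [-28.0, 23.0]), (120, [-30.0, 30.0]), (130, [-32.0, 37.0]), (140, [-34.0, 44.0]), (150, [-36.0, 52.0]), (160, [-38.0, 59.0]), (170, [-40.0, 66.0]), (180, [-42.0, 73.0]), (190, [-44.0, 81.0]), (200, [-46.0, 88.0]), (210, [-48.0, 95.0])]
top [(100, [-13.0, -45.0]), (110, [-13.0, -46.0]), (120, [-14.0, -46.0]), (130, [-14.0, -47.0]), (140, [-15.0, -48.0]), (150, [-15.0, -48.0]), (160, [-16.0, -49.0]), (170, [-16.0, -49.0]), (180, [-17.0, -50.0]), (190, [-17.0, -50.0]), (200, [-18.0, -51.0]), (210, [-18.0, -51.0])]
top [(100, [-26.0, -47.0]), (110, [-26.0, -48.0]), (120, [-26.0, -48.0]), (130, [-26.0, -49.0]), (140, [-27.0, -49.0]), (150, [-27.0, -50.0]), (160, [-27.0, -50.0]), (170, [-27.0, -51.0]), (180, [-28.0, -51.0]), (190, [-28.0, -52.0]), (200, [-28.0, -52.0]), (210, [-28.0, -53.0])]
```

>>> apply_moves(
  plan=[1, 0.035, 0, 0, 0, 0, 0, 1, 0.035, 0, 0, 0, 0, 0, 1, 0.01, 0, 0, 0, 0, 0, 1, 0.01, 0, 0, 0, 0, 0, 1, 0.01, 0, 0, 0, 0, 0, 1, 0.01, 0, 0, 0, 0, 0, 1, 0.01, 0, 0, 0, 0, 0, 1, 0, 0, 0, 0, 0, 0, 1, 0, 0, 0, 0, 0, 0],
)

```text
clock: 3.37
tool_pos: [500.5, 123.7, 68.4]
tcp_rot: [-0.707, 1.57, 0.734]
contact_force: [-2.6, 0.1, 6.9]
width: 0.1
```

Run:
```python
from h import *
im=cv2.cvtColor(grab_frame('side'),cv2.COLOR_RGB2BGR)
cv2.imwrite(f"pics/side2.png",cv2.resize(im[120:340,180:440],None,fx=2.7,fy=2.7))
s=observe(); print(s['tool_pos'],s['contact_force'],s['clock'])
```

```text
[500.48358002 123.73556696  68.49741374] [-3.88169497  1.15861074  7.66933743] 3.4167
```

View pics/side2.png

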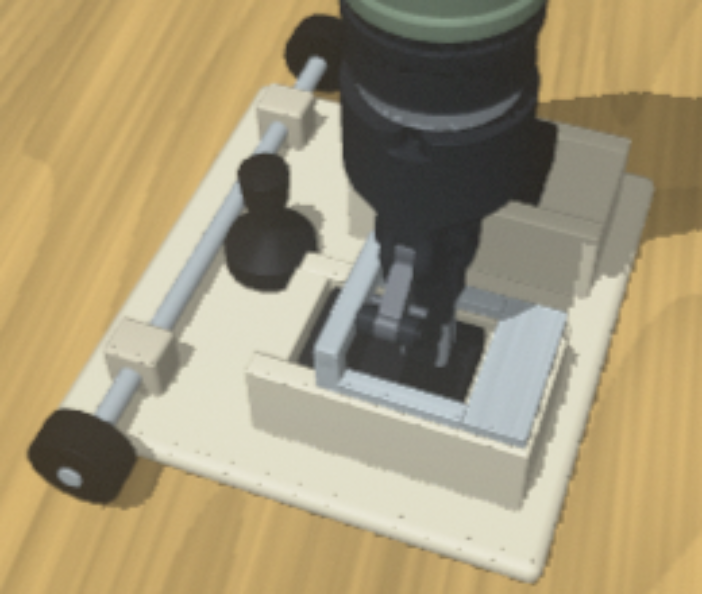

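>>> apply_moves(
  plan=[1, 0.006, 0, 0, 0, 0, 0, 1, 0.006, 0, 0, 0, 0, 0, 1, 0, -0.01, 0, 0, 0, 0, 1, 0, -0.01, 0, 0, 0, 0, 1, 0, -0.01, 0, 0, 0, 0, 1, 0, -0.01, 0, 0, 0, 0, 1, 0, -0.01, 0, 0, 0, 0, 1, 0, -0.01, 0, 0, 0, 0, 1, 0, 0, 0, 0, 0, 0],
)

```text
clock: 4.17
tool_pos: [523.3, 120.8, 63.6]
tcp_rot: [1.152, 1.569, 2.593]
contact_force: [-5.3, -0.0, 8.4]
width: 0.0
```

>>> apply_moves(
  plan=[1, 0, -0.01, 0, 0, 0, 0, 1, 0, -0.01, 0, 0, 0, 0, 1, 0, -0.01, 0, 0, 0, 0, 1, 0, -0.01, 0, 0, 0, 0, 1, 0, 0, 0, 0, 0, 0],
)

```text
clock: 4.58
tool_pos: [538.9, 118.7, 63.5]
tcp_rot: [1.25, 1.568, 2.692]
contact_force: [-5.3, 1.9, 7.8]
width: -0.2
```

```bash
cat > st.py <<'E'
from h import *
import sys
k=sys.argv[1]
im=cv2.cvtColor(grab_frame('side'),cv2.COLOR_RGB2BGR)
cv2.imwrite(f"pics/side{k}.png",cv2.resize(im[120:340,180:440],None,fx=2.7,fy=2.7))
yaw=-0.127; O=np.array([517.3,121.3]); R=np.array([[np.cos(yaw),-np.sin(yaw)],[np.sin(yaw),np.cos(yaw)]])
s=observe(); print(s['tool_pos'],'housing',R.T@(s['tool_pos'][:2]-O),'force(housing xy)',R.T@s['contact_force'][:2],s['contact_force'][2],s['clock'])
E
python3 st.py 3
```

```text
[538.90911251 118.75355953  63.51632956] housing [21.75760921  0.21105366] force(housing xy) [-5.32223299  0.43329119] 8.722907252520212 4.6333
```

View pics/side3.png

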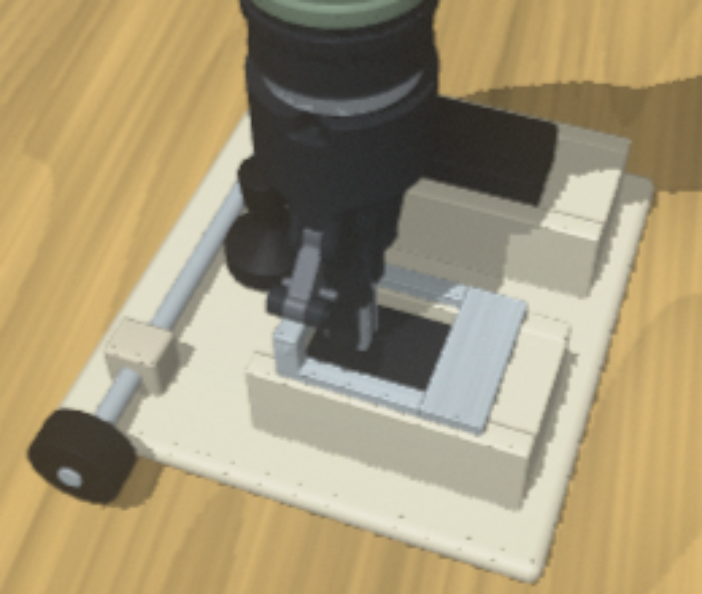

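The keeper is following: its nose edge has moved over the key. I keep pushing to the stop.

>>> apply_moves(
  plan=[1, 0, -0.008, 0, 0, 0, 0, 1, 0, -0.008, 0, 0, 0, 0, 1, 0, -0.004, 0, 0, 0, 0, 1, 0, 0, 0, 0, 0, 0],
)

```text
clock: 4.97
tool_pos: [546.4, 117.8, 63.5]
tcp_rot: [1.304, 1.568, 2.745]
contact_force: [-6.8, 1.6, 8.5]
width: 0.2
```

```bash
python3 st.py 4
```

```text
[546.33526454 117.80774928  63.46838789] housing [29.24374877  0.21344873] force(housing xy) [-6.88360541  0.18400165] 7.805710031877926 5.0167
```

>>> apply_moves(
  plan=[1, 0, -0.004, 0, 0, 0, 0, 1, 0, -0.004, 0, 0, 0, 0, 1, 0, 0, 0, 0, 0, 0],
)

```text
clock: 5.27
tool_pos: [546.6, 117.7, 63.3]
tcp_rot: [1.481, 1.563, 2.923]
contact_force: [-14.2, 2.1, 15.0]
width: 0.3
```

```bash
python3 st.py 5
```

```text
[546.64719966 117.74889157  63.34972397] housing [29.56062651  0.19457439] force(housing xy) [-14.71327387   0.52932953] 14.864863693287383 5.3167
```

View pics/side5.png

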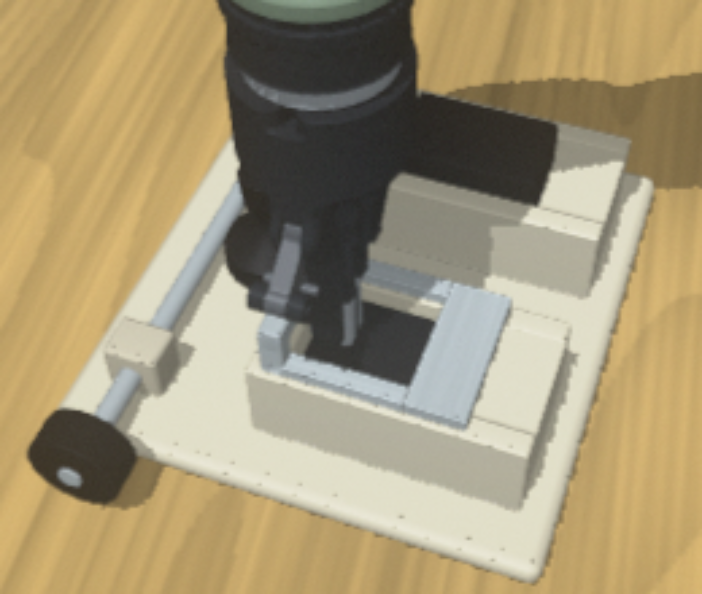

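The push force rose to 15 N while the tool stopped at x = 29.5 mm, which puts the bridge at about 40 mm, so the keeper is at its stop. I ease off the bridge and lift straight up.

>>> apply_moves(
  plan=[1, 0, 0.008, 0, 0, 0, 0, 1, 0, 0.007, 0, 0, 0, 0, 1, -0.005, 0, 0, 0, 0, 0, 1, -0.01, 0, 0, 0, 0, 0, 1, -0.01, 0, 0, 0, 0, 0, 1, -0.03, 0, 0, 0, 0, 0, 1, -0.06, 0, 0, 0, 0, 0, 1, -0.08, 0, 0, 0, 0, 0, 1, -0.08, 0, 0, 0, 0, 0, 1, -0.08, 0, 0, 0, 0, 0, 1, 0, 0, 0, 0, 0, 0],
)

```text
clock: 6.23
tool_pos: [549.2, 118.0, 211.7]
tcp_rot: [-1.363, 1.559, 0.079]
contact_force: [2.0, -0.8, 0.2]
width: 0.2
```

>>> apply_moves(
  plan=[1, 0, 0.08, 0.06, 0, 0, 0, 1, 0, 0.08, 0.06, 0, 0, 0, 1, 0, 0.08, 0.06, 0, 0, 0, 1, 0, 0.06, 0.08, 0, 0, 0, 1, 0, 0.06, 0.08, 0, 0, 0, 1, 0, 0.04, 0.08, 0, 0, 0, 1, 0, 0.04, 0.08, 0, 0, 0, 1, 0, 0, 0, 0, 0, 0, 1, 0, 0, 0, 0, 0, 0],
)

```text
clock: 6.98
tool_pos: [395.8, 340.2, 204.5]
tcp_rot: [-1.329, 1.57, 0.116]
contact_force: [-0.9, -1.6, -0.5]
width: 0.1
```

```bash
python3 st.py 6
python3 - <<'E'
from h import *
im=cv2.cvtColor(grab_frame('top'),cv2.COLOR_RGB2BGR)
cv2.imwrite("pics/top6.png",cv2.resize(im[100:320,130:400],None,fx=2.7,fy=2.7))
E
```

```text
[396.25013553 339.06423246 204.4489317 ] housing [-147.6567426   200.67839194] force(housing xy) [ 0.03198146 -0.19512925] -0.5647165592691196 7.0333
```

View pics/side6.png

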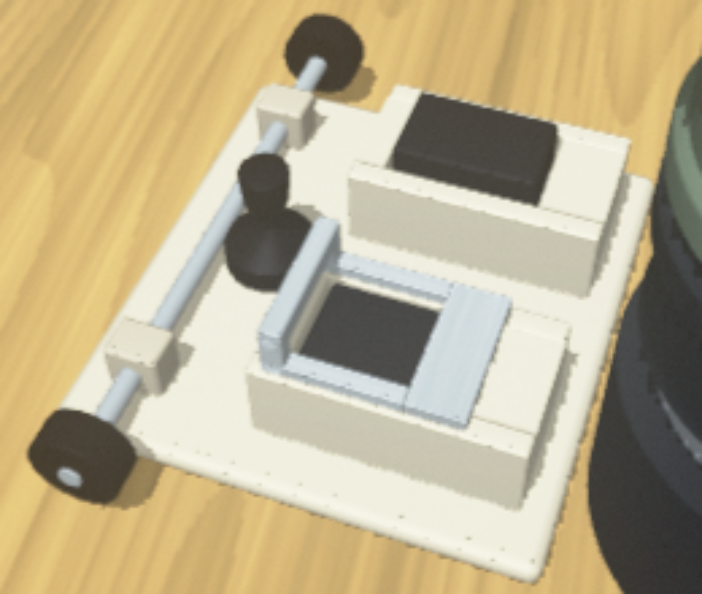

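View pics/top6.png

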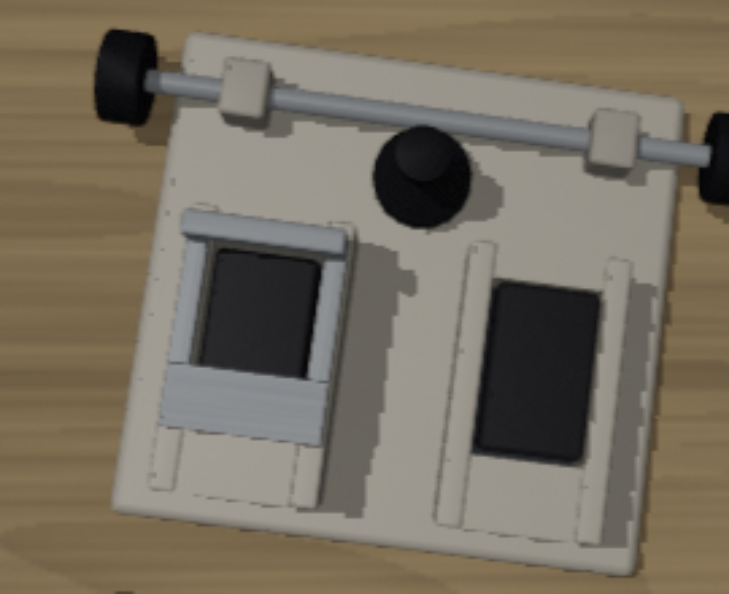

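The plunger stays down under the nose, whose outer edge runs from (160,425) to (322,445) in the top crop. The other key is still up. I check the keeper's travel with numbers before handing in.

Run:
```python
from h import *
yaw=-0.127; O=np.array([517.3,121.3]); R=np.array([[np.cos(yaw),-np.sin(yaw)],[np.sin(yaw),np.cos(yaw)]])
h=lambda n,p,z:np.round(R.T@(ray(n,((130 if n=='top' else 180)+p[0]/2.7,(100 if n=='top' else 120)+p[1]/2.7),z)[:2]-O),1)
print('nose outer, want -48',h('top',(160,425),79),h('top',(322,445),79),h('side',(468,425),79),h('side',(511,297),79))
print('bridge far top, want 52',h('top',(185,208),102),h('top',(348,230),102))
s=observe();print(s['contact_force'],s['clock'])
```

```text
nose outer, want -48 [-47.4  37.4] [-47.1 -38.5] [-49.6  39.8] [-47.9 -36.4]
bridge far top, want 52 [52.1 37.4] [ 51.9 -37.9]
[ 0.03464148  0.32517184 -0.24439001] 7.0833
```

```bash
python3 -c "
from bench import *
print(finish_job())"
```

```text
the job is handed in; nothing more can be done
None
```

The keeper is slid fully shut and traps the plunger; I handed the job in at about 7.1 s of the 29 s allowed. I pressed that plunger about 19 mm down with closed fingers and, still holding it, pushed the bridge until it stopped. Then I eased off the bridge, lifted straight up and moved the arm clear.

- **At the stop:** the push force rose to about 15 N and the tool stopped moving at x = 29.5 mm, which puts the bridge's inner face at about 40 mm, as given.
- **After letting go:** in both views the nose's outer edge measured between -47 and -50 mm, against the -48 mm wanted. In the top view the bridge's far edge measured 52 mm, as wanted.
- **Plunger:** in the last pictures it sits down under the nose. I judged this by eye and did not measure its resting depth.
- **The other plunger:** it was never touched and still stands up in the last pictures.
- **Forces:** the wrist force never read above about 21 N, and was near zero once the arm was clear. No check failed or disagreed.

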